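Seat the walker figure in its carry-case tray

ROBOT

A 6-joint arm with a two-finger parallel gripper is mounted at the origin on the work surface. World frame = base frame: x ahead of the robot, y to its left, z up, the work surface at z = 0. Lengths are in m, angles in degrees, forces in N, time in s.
With the tool pointing down it reaches from about 0.3 to 0.75 m from the base axis. Payload 8.5 kg.
Tool frame: the origin (TCP) lies at the very end of the fingers, on their centre line; the grasp point (between the pads) lies 19 mm behind it (env.hold_point_z is the distance from the TCP to the grasp point, in m); z points along the fingers, y is the line along which they close (so a half turn about z gives the same grasp; the last joint's range is limited). The gripper opens to 85 mm and grips with 20 to 120 N. Pads are 22 mm wide; open, the fingers measure 114 mm over their backs; the gripper's body (76 mm by 85 mm) begins 54 mm behind the grasp point. The pads swing forward as they close: fully open they stand 13 mm farther back than shut.
Start: joints at [58.367, 21.807, 74.336, -0, 83.858, -12.336], TCP at [0.182, 0.519, 0.231] pointing down, gripper open.
Joint ranges: [-178.18, 178.18], [-50.72, 133.34], [12.68, 142.11], [-81.47, 261.47], [9.98, 163.14], [-165.26, 165.26]. Speed limits (degrees/s): [136.94, 136.94, 180, 180, 180, 180].

INTERFACE

Orientations are given as a 3x3 rotation matrix whose columns are the frame's x, y, z axes.
In Python, from rig import env, optics gives the robot as it stands.
- The arm moves only by the shell command python3 -m jog 'ROWS' [OPENING] [FORCE]. ROWS is JSON, a list of rows, each an object with "linear": the shift along the tool's x, y, z in units of 40 mm (1.0 is 40 mm), a list of three; "roll": the turn about the tool's z in units of 5 degrees (1.0 is 5 degrees). A call has 1 to 12 rows; each row shifts and turns the commanded pose from where the row before left it, along the tool's axes as they then stand; what a row does not reach is not made up. A row lasts 1/12 s, in which the tool goes at most 41.7 mm and 7.16 degrees, less where a joint would pass 70% of its speed; a pose out of reach is approached as far as the arm can. A call is refused whole if a number of a shift passes 1 or a number of a turn 1, either way. A call with a gripper value outside its range is refused whole. OPENING is the opening, from -1 (shut) to 1 (fully open), set as the call begins (- or left out, the last holds). The fingers move at their own pace and stop on an object; FORCE is the grip in N (left out, the last holds). Time passes only in rows, so rows that do not move let the fingers close. It gives the time, the measured TCP pose, the force, the opening and the grip force at its end, in the units of the state.
- env.observe(): the state, without advancing time (a new reading comes with each control period).
- optics.get_image(name): name is "scene" or "top"; returns the picture (400x640x3 uint8, red, green, blue); there is no depth.
- optics.calibration(name): a dict with "fov_y" (degrees; the focal length in pixels is half the picture's height over the tangent of half this angle, whatever the lens; pixels are square), "cx", "cy" (the principal point, pixels), "D" ([k1, k2, p1, p2, k3] as OpenCV has them; the pictures are not rectified), "T" (4x4, takes a point from camera to world coordinates). Camera axes: x right, y down, z forward; pixel columns grow to the right and rows downward; lengths in m; the calibration is good to about 2 mm. A picture is of the moment at which its call begins. calibration takes no time and is no camera call.
- env.close_job(): hands the job in; it is judged then, once.
The state is a dict: "time_s": time; "q": joint angles; "qvel": joint speeds; "joint_efforts": joint torques, N m; "position": TCP position; "tool_rot": TCP orientation; "ft_force": force on the tool from outside, world axes, zero at the start; "wrist_torque": the same for the moment, N m; "grip_width": finger opening in m; "gripper_force": force on a finger pad.
Only numpy, scipy, OpenCV 4.12 (cv2) and the standard library are available. Lean on these libraries where they do the work, as an engineer would, in place of code of your own. Each camera call takes 0.05 s, during which the arm holds its last target. There are 200 camera calls.

TASK

Pack the walker figure away: pick it up from the painting mat, stand it on the bare end of the tray in the open carry case, and slide it gently along the tray, base down, until its base drops into the large empty pocket. Leave it there standing free with its base fully down, and do not bump the two packed troopers or the case with the gripper, or disturb the paint pot and the glue bottle.

Things in the scene. Friction and masses are not known exactly. Their poses are not given: they have to be found in the camera images.
- walker: grey boxy two-legged walker model, 60 mm tall, 56-112 g, on a round black base 50 mm across, 4 mm thick. Origin: centre of the base's underside, z up. Hull: a box 30 mm (its x) by 24 mm (its y), flat-sided from 26 to 54 mm above the origin; grip it there, across its y. A short gun reaches forward to x = 33 mm at height 35 mm. Starts standing on the mat; may face any way in the tray
- case: grey carry case fixed to the table, outside 158 (its x) by 268 mm (its y), walls 4 mm thick, 30 mm high; the orange lid, 22 mm high, lies folded flat at its +x side. Origin: centre of the underside, z up. In it, on foam, a flat tray 130 by 240 mm, top face level at z = 24 mm. The tray may lie up to 7 mm off centre in the case's x and also y (not turned), anew each time; its place is not measured
- pocket_nominal (a point): fixed point of the case: where the mouth centre of the large empty round pocket would be if the tray lay centred: case x 0, y 35, z 24 mm. The true centre is within 7 mm of it in case x and within 7 mm in case y. The pocket is 52.5 mm across, 4 mm deep, with a 1 mm bevel at the mouth; two pockets of 34.5 mm beyond it (+y) hold the troopers
- bare_end (a point): fixed point of the case at the middle of the tray's bare flat end: case x 0, y -75, z 24 mm; flat from y -110 to 0 and x -58 to 58 mm. The foam under the tray gives about 2 N per mm downwards (8 mm at most, then hard) and 6 N per mm sideways, and springs back. More than 20 N between walker and tray, any direction, is rough handling
- mat: fixed dark green painting mat, 240 mm (x) by 220 mm (y), 3 mm thick. Origin: centre of the underside
- paint_pot: small jar with a white cap, 34 mm in diameter, 36 mm tall, on the mat; leave alone. Origin: centre of the underside
- glue: clear bottle with a yellow cap, 36 mm in diameter, 85 mm tall, on the mat; leave alone. Origin: centre of the underside
- trooper_place (a point): fixed point of the case midway between the two troopers, on the level of the tray's top face: case x 0, y 92 mm (before the tray's play). The troopers are grey foot soldiers, 42 mm above the tray's face, on 32 mm black bases held by magnets in the small pockets at about case x = -40 and x = 40, y = 92 mm; leave them alone: keep fingers and gripper off them, the tray and the case

How it is judged:
By the outcome, as a careful person would: the job done as asked, in the order asked, and still so for the second after the job is handed in, with the robot touching nothing.
It also fails if it takes over 64 s, if anything falls off the work surface, if the arm or the gripper's body presses on something with over 40 N, if the wrist force passes 120 N, or if a joint passes its speed limit or range.

## Working session

There is one attempt and no reset: what is moved stays moved. The work goes in short steps, Python scripts to look and compute and a shell command to move; the robot and the scene stay as the last step left them, time stands still between calls to the robot, and variables do not carry over. Pictures are saved under pics/ and viewed, at most 10 in all, crops included, and the job is handed in when it is done.

```bash
mkdir -p pics; ls; python3 - <<'E'
from rig import env, optics
import cv2
for n in ("scene","top"):
    cv2.imwrite(f"pics/{n}0.png",optics.get_image(n)[:,:,::-1])
    c=optics.calibration(n);print(n,c)
print(env.observe()); print(env.hold_point_z)
E
```

```text
pics
scene {'fov_y': 52.006730563398705, 'cx': 319.86348467703687, 'cy': 200.22297535722203, 'D': array([0.03305366, 0.        , 0.        , 0.        , 0.        ]), 'T': array([[-0.85460787,  0.28373321, -0.43490327,  0.88770246],
       [ 0.51877941,  0.42997451, -0.73891126,  0.54730571],
       [-0.02265634, -0.85709824, -0.51465455,  0.45659991],
       [ 0.        ,  0.        ,  0.        ,  1.        ]])}
top {'fov_y': 45.903839576767105, 'cx': 315.01505726629864, 'cy': 203.04146196280988, 'D': array([-0.10299535,  0.        ,  0.        ,  0.        ,  0.        ]), 'T': array([[-6.10137694e-04, -9.96533995e-01,  8.31842798e-02,
         4.57843490e-01],
       [-9.99739786e-01,  2.50473900e-03,  2.26734984e-02,
        -7.85671146e-03],
       [-2.28032668e-02, -8.31488001e-02, -9.96276211e-01,
         1.13875308e+00],
       [ 0.00000000e+00,  0.00000000e+00,  0.00000000e+00,
         1.00000000e+00]])}
{'time_s': 0.1, 'q': array([ 5.83674223e+01,  2.18377911e+01,  7.43793764e+01,  5.30747399e-04,
        8.38574764e+01, -1.23356304e+01]), 'qvel': array([ 0.00320691, -0.18757852, -0.05869956,  0.01943392,  0.03175877,
       -0.04898966]), 'joint_efforts': array([ 3.87915745e-03, -4.49216509e+01, -2.31657314e+01, -2.20331708e-04,
        3.66632696e-03, -3.63572212e-07]), 'position': array([0.18161508, 0.5188755 , 0.23077341]), 'tool_rot': array([[-9.43818131e-01,  3.30464610e-01, -6.91111792e-04],
       [ 3.30465208e-01,  9.43817528e-01, -1.10439550e-03],
       [ 2.87319796e-04, -1.27073689e-03, -9.99999151e-01]]), 'ft_force': array([-0.55168977, -0.03768744, -0.72840319]), 'wrist_torque': array([-0.02965802, -0.01517271, -0.00372415]), 'gripper_force': 0.0, 'grip_width': 0.08555191992021922}
0.0187
```

View pics/top0.png

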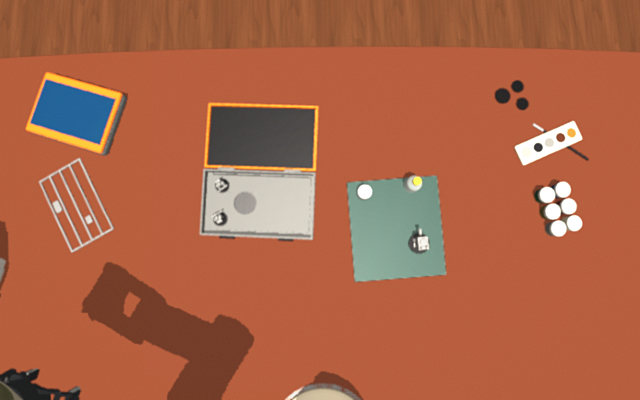

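View pics/scene0.png

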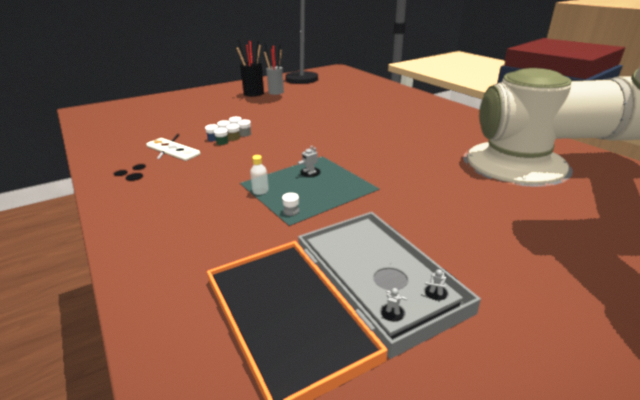

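The top view shows the walker at about (422,242) with its gun pointing up to (419,230), the glue at (414,182) and the pot at (365,191). The case is at (258,205), its pocket at (245,203) and the troopers at (221,185) and (219,217). The scene view shows the same layout, with the walker at (310,160) and the pocket at (390,278).

```bash
cat > h.py <<'E'
from rig import env, optics
import cv2, numpy as np
def K(c):
    f=200/np.tan(np.radians(c['fov_y']/2)); return np.array([[f,0,c['cx']],[0,f,c['cy']],[0,0,1.]])
def cast(n,px,z):
    c=optics.calibration(n);u=cv2.undistortPoints(np.array(px,float).reshape(-1,1,2),K(c),c['D'])[:,0]
    d=np.c_[u,np.ones(len(u))]@c['T'][:3,:3].T;o=c['T'][:3,3]
    return o+d*((z-o[2])/d[:,2])[:,None]
def proj(n,P):
    c=optics.calibration(n);R=c['T'][:3,:3].T;t=-R@c['T'][:3,3]
    return cv2.projectPoints(np.array(P,float).reshape(-1,1,3),cv2.Rodrigues(R)[0],t,K(c),c['D'])[0][:,0]
E
python3 - <<'E'
from h import *
a=cv2.imread('pics/top0.png');s=cv2.imread('pics/scene0.png')
z=lambda i,x,y,w,h,k:cv2.resize(i[y:y+h,x:x+w],None,fx=k,fy=k,interpolation=cv2.INTER_CUBIC)
A=z(a,390,212,60,50,6.6667)   # 400x333
B=z(s,280,135,60,50,6.6667)
C=z(a,195,163,128,80,6.25)[:, :800]
im=np.zeros((600,800,3),np.uint8)
im[:250,:300]=cv2.resize(A,(300,250));im[:250,300:600]=cv2.resize(B,(300,250))
C=cv2.resize(a[163:243,195:323],(544,340),interpolation=cv2.INTER_CUBIC);im[255:595,:544]=C
cv2.imwrite('pics/c1.png',im)
# tray/case quads
hsv=cv2.cvtColor(a,cv2.COLOR_BGR2HSV)
m=((hsv[...,1]<60)&(hsv[...,2]>40)).astype(np.uint8); m[:, :190]=0;m[:,330:]=0;m[:166]=0;m[250:]=0
c=max(cv2.findContours(m,0,2)[0],key=cv2.contourArea);r=cv2.minAreaRect(c);print('case',r)
g=((hsv[...,0]>70)&(hsv[...,0]<95)&(hsv[...,1]>60)).astype(np.uint8)
c=max(cv2.findContours(g,0,2)[0],key=cv2.contourArea);r=cv2.minAreaRect(c);print('mat',r,cast('top',[r[0]],.003))
gr=cv2.cvtColor(a,cv2.COLOR_BGR2GRAY)
print(gr[180:228,258].tolist());print(gr[203,200:320].tolist())
print(gr[224:258:1,406:438])
E
```

```text
case ((257.2520446777344, 203.32083129882812), (112.93848419189453, 69.66739654541016), 2.1610794067382812)
mat ((423.7000427246094, 178.40003967285156), (2.2360680103302, 2.683281421661377), 63.43495178222656) [[ 0.6119916  -0.24575314  0.003     ]]
[203, 202, 204, 204, 203, 204, 205, 205, 204, 203, 205, 204, 205, 206, 205, 204, 206, 206, 206, 205, 206, 207, 208, 206, 207, 209, 208, 208, 208, 206, 208, 208, 207, 207, 208, 208, 208, 207, 208, 208, 209, 207, 209, 207, 207, 207, 209, 208]
[129, 173, 187, 127, 72, 108, 184, 202, 202, 199, 199, 201, 200, 199, 201, 200, 199, 200, 200, 201, 202, 202, 202, 201, 201, 203, 202, 203, 201, 203, 202, 205, 204, 183, 143, 147, 155, 154, 157, 155, 157, 156, 156, 156, 156, 157, 156, 158, 161, 159, 160, 160, 162, 161, 163, 168, 186, 204, 206, 207, 207, 207, 207, 207, 207, 208, 208, 208, 208, 210, 209, 207, 209, 209, 208, 208, 208, 209, 208, 207, 209, 209, 209, 210, 209, 210, 209, 210, 208, 209, 210, 211, 211, 211, 210, 211, 210, 211, 210, 210, 211, 212, 211, 213, 212, 213, 213, 213, 209, 192, 191, 210, 212, 184, 140, 119, 118, 117, 118, 118]
[[147 147 147 ... 141 140 139]
 [147 147 147 ... 140 141 141]
 [146 147 148 ... 141 141 139]
 ...
 [153 151 153 ... 145 143 144]
 [152 152 151 ... 147 145 144]
 [152 154 152 ... 147 145 145]]
```

View pics/c1.png

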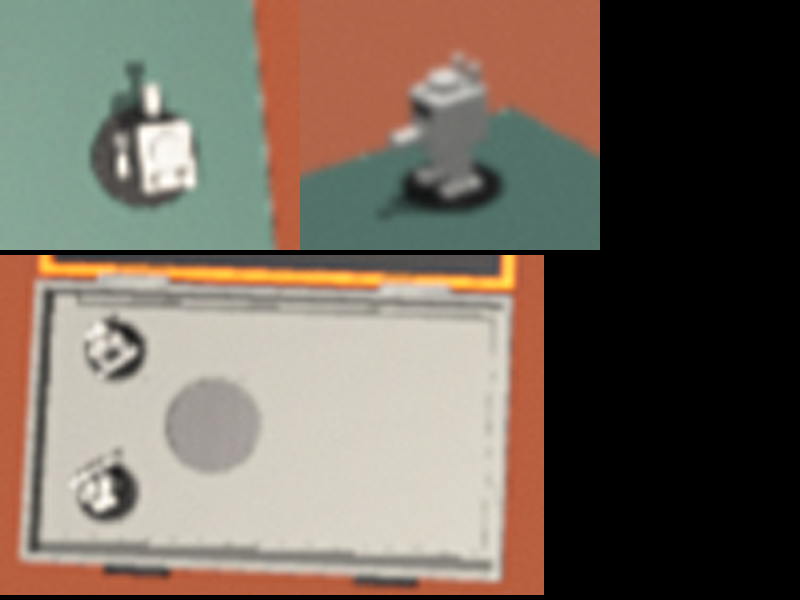

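The crop shows the walker base centred near pixel (419,243.5). The hull top is turned slightly left of straight up, about 6°. The pocket disc is centred near (245,203) and the case walls are clear. Next I measure these precisely.

```bash
python3 - <<'E'
from h import *
a=cv2.imread('pics/top0.png');gr=cv2.cvtColor(a,cv2.COLOR_BGR2GRAY);hsv=cv2.cvtColor(a,cv2.COLOR_BGR2HSV)
def big(m,k=8): 
    return max(cv2.findContours(m.astype(np.uint8),0,1)[0],key=cv2.contourArea)
def up(x,y,w,h,k=8): return cv2.resize(a[y:y+h,x:x+w],None,fx=k,fy=k,interpolation=cv2.INTER_CUBIC)
back=lambda p,x,y,k=8:(np.array(p,float)+.5)/k-.5+[x,y]
# pocket
I=cv2.cvtColor(up(225,185,40,38),cv2.COLOR_BGR2GRAY)
c=big(I<183);e=cv2.fitEllipse(cv2.convexHull(c));p=back(e[0],225,185);print('pocket px',p,np.array(e[1])/8,cast('top',[p],.024))
# case outer top
x0,y0=190,163
U=up(x0,y0,140,85);h=cv2.cvtColor(U,cv2.COLOR_BGR2HSV);m=(h[...,1]<80);
m=cv2.morphologyEx(m.astype(np.uint8),cv2.MORPH_OPEN,np.ones((41,41)))
r=cv2.minAreaRect(big(m));b=back(cv2.boxPoints(r),x0,y0);W=cast('top',b,.030);print('case box',r[1][0]/8,r[1][1]/8,b,W,W.mean(0))
print('sides',[np.linalg.norm(W[i]-W[i-1]) for i in range(4)],[np.degrees(np.arctan2(*(W[i]-W[i-1])[1::-1])) for i in range(4)])
# walker
x0,y0=400,222
U=up(x0,y0,38,36);h=cv2.cvtColor(U,cv2.COLOR_BGR2HSV);g=cv2.cvtColor(U,cv2.COLOR_BGR2GRAY)
ws=(h[...,1]<50)&(g>150);m=cv2.morphologyEx(ws.astype(np.uint8),cv2.MORPH_OPEN,np.ones((45,45)))
c=big(m);r=cv2.minAreaRect(c);b=back(cv2.boxPoints(r),x0,y0);W=cast('top',b,.057);print('hull top',W,W.mean(0))
print('sides',[np.linalg.norm(W[i]-W[i-1]) for i in range(4)],[np.degrees(np.arctan2(*(W[i]-W[i-1])[1::-1])) for i in range(4)])
bk=(h[...,1]<70);c=cv2.convexHull(big(cv2.morphologyEx(bk.astype(np.uint8),cv2.MORPH_OPEN,np.ones((61,61)))));e=cv2.fitEllipse(c);p=back(e[0],x0,y0);print('base',p,np.array(e[1])/8,cast('top',[p],.007))
cs=cv2.cvtColor(cv2.imread('pics/scene0.png'),cv2.COLOR_BGR2GRAY)
x0,y0=365,260
I=cv2.resize(cs[y0:y0+38,x0:x0+52],None,fx=8,fy=8,interpolation=cv2.INTER_CUBIC);print(cs[278,365:417].tolist())
t=(int(np.median(I[:40]))+int(I[140:160,190:220].mean()))//2
e=cv2.fitEllipse(cv2.convexHull(big(I<t)));p=back(e[0],x0,y0);print('scene pocket',t,p,np.array(e[1])/8,cast('scene',[p],.024))
s=cv2.imread('pics/scene0.png');x0,y0=295,148
g=cv2.cvtColor(cv2.resize(s[y0:y0+34,x0:x0+34],None,fx=8,fy=8,interpolation=cv2.INTER_CUBIC),cv2.COLOR_BGR2GRAY)
for P in cast('top',[[245,203]],.024): print(proj('scene',[P]))
for n,q in (('pot',(364.5,191)),('glue',(414.5,182))): print(n,cast('top',[q],.036 if n=='pot' else .085))
E
```

```text
pocket px [244.38508987 202.59939575] [22.82049751 22.94878578] [[0.55240033 0.18587334 0.024     ]]
case box 113.57624816894531 70.49303436279297 [[199.08332443 236.46781921]
 [201.8041954  166.02730989]
 [315.29580688 170.41110229]
 [312.57493591 240.85160828]] [[0.47154891 0.29248122 0.03      ]
 [0.6402936  0.28924573 0.03      ]
 [0.62806223 0.01666327 0.03      ]
 [0.46154938 0.02314865 0.03      ]] [0.55036353 0.15538472 0.03      ]
sides [np.float64(0.26951813157333826), np.float64(0.16877571146758596), np.float64(0.2728567468573306), np.float64(0.16663910017073516)] [np.float64(87.87375186918898), np.float64(-1.0984475887499132), np.float64(-92.56926436045595), np.float64(177.7695579252316)]
hull top [[ 0.44159426 -0.2167332   0.057     ]
 [ 0.47123247 -0.21717149  0.057     ]
 [ 0.47112156 -0.24305902  0.057     ]
 [ 0.44146554 -0.24257455  0.057     ]] [ 0.45635346 -0.22988456  0.057     ]
sides [np.float64(0.025841664379473026), np.float64(0.029641457031966998), np.float64(0.025887772948384447), np.float64(0.029659985332674575)] [np.float64(89.71459643661515), np.float64(-0.8472154620331922), np.float64(-90.24547329045409), np.float64(179.0640722736834)]Traceback (most recent call last):
  File "<stdin>", line 22, in <module>
cv2.error: OpenCV(4.12.0) /io/opencv/modules/imgproc/src/shapedescr.cpp:361: error: (-201:Incorrect size of input array) There should be at least 5 points to fit the ellipse in function 'fitEllipseNoDirect'
```

```bash
python3 - <<'E'
from h import *
a=cv2.imread('pics/top0.png')
big=lambda m:max(cv2.findContours(m.astype(np.uint8),0,1)[0],key=cv2.contourArea)
back=lambda p,x,y,k=8:(np.array(p,float)+.5)/k-.5+[x,y]
up=lambda a,x,y,w,h,k=8:cv2.resize(a[y:y+h,x:x+w],None,fx=k,fy=k,interpolation=cv2.INTER_CUBIC)
el=lambda k:cv2.getStructuringElement(cv2.MORPH_ELLIPSE,(k,k))
x0,y0=400,222
U=up(a,x0,y0,38,36);h=cv2.cvtColor(U,cv2.COLOR_BGR2HSV);g=cv2.cvtColor(U,cv2.COLOR_BGR2GRAY)
for t in (150,170,190):
  m=cv2.morphologyEx(((h[...,1]<60)&(g>t)).astype(np.uint8),cv2.MORPH_OPEN,el(37))
  r=cv2.minAreaRect(big(m));b=back(cv2.boxPoints(r),x0,y0);W=cast('top',b,.057)
  print('hull',W.mean(0),[round(np.linalg.norm(W[i]-W[i-1]),4) for i in range(4)],[round(np.degrees(np.arctan2(*(W[i]-W[i-1])[1::-1])),1) for i in range(4)])
# base: dark pixels left part -> min enclosing circle
for t in (70,90,105):
  m=cv2.morphologyEx((g<t).astype(np.uint8),cv2.MORPH_OPEN,el(25))
  c=cv2.convexHull(big(m));(p,r)=cv2.minEnclosingCircle(c);p=back(p,x0,y0);print('base',p,r/8,cast('top',[p],.007))
s=cv2.imread('pics/scene0.png')
x0,y0=365,260
I=cv2.cvtColor(up(s,x0,y0,52,38),cv2.COLOR_BGR2GRAY);t=(int(np.median(I[:40]))+int(I[140:160,190:220].mean()))//2
e=cv2.fitEllipse(cv2.convexHull(big(I<t)));p=back(e[0],x0,y0);print('scene pocket',t,p,np.array(e[1])/8,cast('scene',[p],.024))
x0,y0=295,148
g=cv2.cvtColor(up(s,x0,y0,34,34),cv2.COLOR_BGR2GRAY)
m=cv2.morphologyEx((g<45).astype(np.uint8),cv2.MORPH_OPEN,el(9));c=cv2.convexHull(big(m));e=cv2.fitEllipse(c);p=back(e[0],x0,y0);print('scene base',p,np.array(e[1])/8,cast('scene',[p],.007))
for n,q,z in (('pot',(364.5,191),.039),('glue',(416.5,182),.088)): print(n,cast('top',[q],z))
E
```

```text
hull [ 0.45673409 -0.23007826  0.057     ] [np.float64(0.0311), np.float64(0.0261), np.float64(0.0311), np.float64(0.0261)] [np.float64(6.2), np.float64(-83.3), np.float64(-173.9), np.float64(96.6)]
hull [ 0.45666814 -0.22962451  0.057     ] [np.float64(0.0301), np.float64(0.0244), np.float64(0.0301), np.float64(0.0244)] [np.float64(4.4), np.float64(-85.1), np.float64(-175.7), np.float64(94.9)]
hull [ 0.45806547 -0.22955552  0.057     ] [np.float64(0.0259), np.float64(0.0235), np.float64(0.0259), np.float64(0.0235)] [np.float64(5.7), np.float64(-83.8), np.float64(-174.4), np.float64(96.1)]
base [415.375 234.875] 2.7627668380737305 [[ 0.47530487 -0.22224033  0.007     ]]
base [414.6875 234.4375] 3.809950113296509 [[ 0.47635694 -0.22060338  0.007     ]]
base [416.5625 241.3125] 11.381192207336426 [[ 0.45992148 -0.22486301  0.007     ]]
scene pocket 167 [390.77591705 280.90384674] [28.94651985 36.27227783] [[0.55598545 0.19147044 0.024     ]]
scene base [304.3196907  173.57476997] [ 4.64532661 11.46881676] [[ 0.47456418 -0.22461957  0.007     ]]
pot [[ 0.57764576 -0.09864668  0.039     ]]
glue [[ 0.592338   -0.21153483  0.088     ]]
```

```bash
cat >> h.py <<'E'
def to(x,y,z,yaw=None):  # remaining move in jog units; roll first if yaw (of tool y) given
    s=env.observe();R=s['tool_rot'];cur=np.degrees(np.arctan2(R[1,1],R[0,1]))
    print('yaw',cur.round(2),'pos',s['position'].round(4),'F',s['ft_force'].round(1),'t',round(s['time_s'],1))
    if yaw is not None: print('roll units',round((cur-yaw)/5,3))
    print('shift units',(R.T@(np.array([x,y,z])-s['position'])/.04).round(3))
E
python3 -m jog '[{"linear":[0,0,0],"roll":-1},{"linear":[0,0,0],"roll":-1},{"linear":[0,0,0],"roll":-1},{"linear":[0,0,0],"roll":-1},{"linear":[0,0,0],"roll":-0.96},{"linear":[0,0,0],"roll":0}]' 1 30
python3 -c "
from h import *
to(.457,-.230,.15,95.5)"
```

```text
time_s: 0.6
position: [0.1817, 0.519, 0.231]
tool_rot: [[-0.995, -0.099, -0.0], [-0.099, 0.995, -0.001], [0.0, -0.001, -1.0]]
ft_force: [0.7, 0.1, 0.3]
grip_width: 0.0856
gripper_force: 0.0
yaw 95.67 pos [0.1817 0.519  0.231 ] F [0.7 0.1 0.3] t 0.6
roll units 0.034
shift units [ -5.    -19.311   2.035]
```

```bash
python3 -m jog '[{"linear":[-0.25,-0.96,0]},{"linear":[-0.25,-0.96,0]},{"linear":[-0.25,-0.96,0]},{"linear":[-0.25,-0.96,0]},{"linear":[-0.25,-0.96,0]},{"linear":[-0.25,-0.96,0]},{"linear":[-0.25,-0.96,0]},{"linear":[-0.25,-0.96,0]},{"linear":[-0.25,-0.96,0]},{"linear":[-0.25,-0.96,0]}]' 1 30 >/dev/null
python3 -m jog '[{"linear":[-0.25,-0.96,0]},{"linear":[-0.25,-0.96,0]},{"linear":[-0.25,-0.96,0]},{"linear":[-0.25,-0.96,0]},{"linear":[-0.25,-0.96,0]},{"linear":[-0.25,-0.96,0]},{"linear":[-0.25,-0.96,0]},{"linear":[-0.25,-0.96,0]},{"linear":[-0.25,-0.96,0]},{"linear":[-0.25,-0.67,0]},{"linear":[0,0,0]},{"linear":[0,0,0]}]' >/dev/null
python3 -c "
from h import *
to(.457,-.230,.15,95.5)
cv2.imwrite('pics/s1.png',cv2.resize(optics.get_image('scene')[90:210,240:400,::-1],None,fx=4,fy=4))"
```

```text
yaw 95.67 pos [0.1817 0.519  0.231 ] F [0.7 0.1 0.3] t 0.6
roll units 0.034
shift units [ -5.    -19.311   2.035]invalid input
invalid input
```

View pics/s1.png

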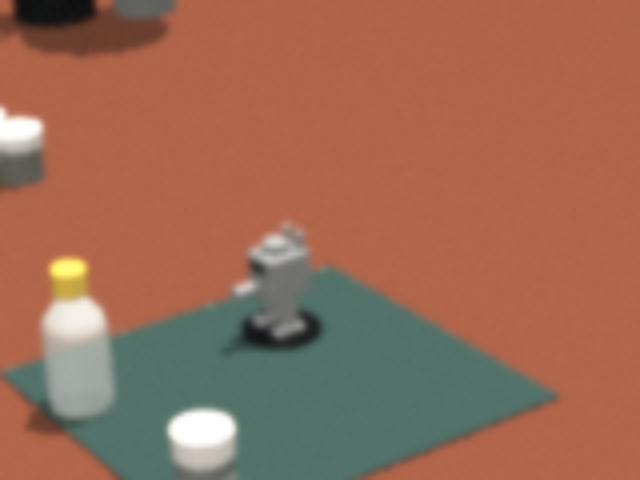

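Both moves were refused because each row needs "roll". The crop shows the walker untouched, its base centred at scene pixel (310.3,171.5), with the glue and pot well clear of it.

```bash
python3 -m jog '[{"linear":[-0.25,-0.96,0],"roll":0},{"linear":[-0.25,-0.96,0],"roll":0},{"linear":[-0.25,-0.96,0],"roll":0},{"linear":[-0.25,-0.96,0],"roll":0},{"linear":[-0.25,-0.96,0],"roll":0},{"linear":[-0.25,-0.96,0],"roll":0},{"linear":[-0.25,-0.96,0],"roll":0},{"linear":[-0.25,-0.96,0],"roll":0},{"linear":[-0.25,-0.96,0],"roll":0},{"linear":[-0.25,-0.96,0],"roll":0}]' 1 30 >/dev/null
python3 -m jog '[{"linear":[-0.25,-0.96,0],"roll":0},{"linear":[-0.25,-0.96,0],"roll":0},{"linear":[-0.25,-0.96,0],"roll":0},{"linear":[-0.25,-0.96,0],"roll":0},{"linear":[-0.25,-0.96,0],"roll":0},{"linear":[-0.25,-0.96,0],"roll":0},{"linear":[-0.25,-0.96,0],"roll":0},{"linear":[-0.25,-0.96,0],"roll":0},{"linear":[-0.25,-0.96,0],"roll":0},{"linear":[-0.25,-0.67,0],"roll":0},{"linear":[0,0,0],"roll":0},{"linear":[0,0,0],"roll":0}]' >/dev/null
python3 -c "
from h import *
print(cast('scene',[[310.3,171.5]],.007), cast('top',[[418.7,243.3]],.007))
to(.457,-.230,.024,95.5)"
```

```text
[[ 0.4571579 -0.2260938  0.007    ]] [[ 0.45515765 -0.22992844  0.007     ]]
yaw 95.27 pos [ 0.4534 -0.2156  0.2306] F [-0.2  0.7 -0.8] t 2.5
roll units -0.047
shift units [-0.063 -0.371  5.164]
```

```bash
python3 -m jog '[{"linear":[-0.06,-0.35,0],"roll":0},{"linear":[0,0,0.9],"roll":0},{"linear":[0,0,0.9],"roll":0},{"linear":[0,0,0.9],"roll":0},{"linear":[0,0,0.8],"roll":0},{"linear":[0,0,0.6],"roll":0},{"linear":[0,0,0.5],"roll":0},{"linear":[0,0,0.4],"roll":0},{"linear":[0,0,0.15],"roll":0},{"linear":[0,0,0],"roll":0},{"linear":[0,0,0],"roll":0}]'
python3 -c "
from h import *
to(.457,-.229,.024)"
```

```text
time_s: 3.4
position: [0.4574, -0.2283, 0.026]
tool_rot: [[-0.995, -0.096, 0.001], [-0.096, 0.995, -0.001], [-0.001, -0.001, -1.0]]
ft_force: [0.1, -0.1, -0.2]
grip_width: 0.0852
gripper_force: 0.0
yaw 95.51 pos [ 0.4574 -0.2283  0.026 ] F [ 0.1 -0.1 -0.2] t 3.4
shift units [ 0.012 -0.016  0.051]
```

```bash
Z='{"linear":[0,0,0],"roll":0}'
python3 -m jog '[{"linear":[0,0,0],"roll":0},{"linear":[0,0,0],"roll":0},{"linear":[0,0,0],"roll":0},{"linear":[0,0,0],"roll":0},{"linear":[0,0,0],"roll":0},{"linear":[0,0,0],"roll":0},{"linear":[0,0,0],"roll":0},{"linear":[0,0,0],"roll":0},{"linear":[0,0,0],"roll":0},{"linear":[0,0,0],"roll":0},{"linear":[0,0,0],"roll":0},{"linear":[0,0,0],"roll":0}]' -1 40
python3 -m jog '[{"linear":[0,0,0],"roll":0},{"linear":[0,0,-0.25],"roll":0},{"linear":[0,0,-0.5],"roll":0},{"linear":[0,0,-0.8],"roll":0},{"linear":[0,0,-0.9],"roll":0},{"linear":[0,0,-0.9],"roll":0},{"linear":[0,0,0],"roll":0},{"linear":[0,0,0],"roll":0},{"linear":[0,0,0],"roll":0}]'
python3 -c "
from h import *
to(.55,.076,.15,-2.3)
im=np.vstack([cv2.resize(optics.get_image('scene')[60:180,240:400,::-1],(480,300)),cv2.resize(optics.get_image('top')[190:290,350:510,::-1],(480,300))])
cv2.imwrite('pics/s2.png',im)"
```

```text
time_s: 4.4
position: [0.4572, -0.2285, 0.0257]
tool_rot: [[-0.995, -0.096, 0.001], [-0.096, 0.995, -0.0], [-0.0, -0.0, -1.0]]
ft_force: [-0.7, -0.9, 5.8]
grip_width: 0.0236
gripper_force: 40.1
time_s: 5.15
position: [0.4566, -0.2279, 0.1584]
tool_rot: [[-0.995, -0.096, -0.001], [-0.096, 0.995, 0.001], [0.001, 0.001, -1.0]]
ft_force: [0.2, -0.6, -1.0]
grip_width: 0.0237
gripper_force: 39.4
yaw 95.5 pos [ 0.4566 -0.2279  0.1584] F [ 0.2 -0.6 -1. ] t 5.2
roll units 19.561
shift units [-3.053  7.34   0.214]
```

View pics/s2.png

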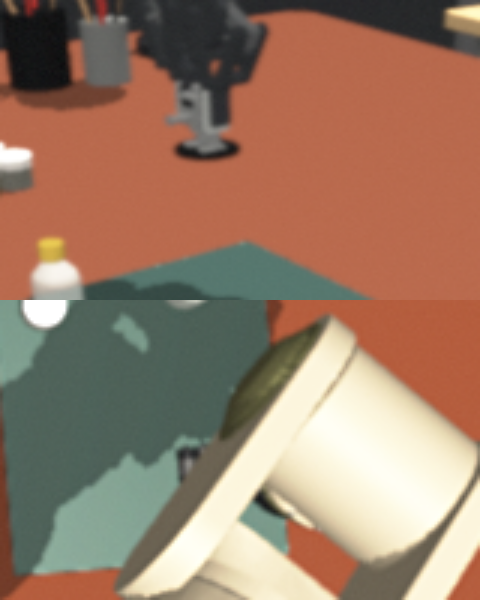

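The walker is held upright. In the scene view its base is centred at about (309,109), clear of the mat. Next I turn it over the mat and carry it across.

```bash
python3 -m jog '[{"linear":[0,0,0],"roll":0.5},{"linear":[0,0,0],"roll":0.9},{"linear":[0,0,0],"roll":0.9},{"linear":[0,0,0],"roll":0.9},{"linear":[0,0,0],"roll":0.9},{"linear":[0,0,0],"roll":0.9},{"linear":[0,0,0],"roll":0.9},{"linear":[0,0,0],"roll":0.9},{"linear":[0,0,0],"roll":0.9},{"linear":[0,0,0],"roll":0.9},{"linear":[0,0,0],"roll":0.9},{"linear":[0,0,0],"roll":0.9}]' >/dev/null
python3 -m jog '[{"linear":[0,0,0],"roll":0.9},{"linear":[0,0,0],"roll":0.9},{"linear":[0,0,0],"roll":0.9},{"linear":[0,0,0],"roll":0.9},{"linear":[0,0,0],"roll":0.9},{"linear":[0,0,0],"roll":0.9},{"linear":[0,0,0],"roll":0.9},{"linear":[0,0,0],"roll":0.9},{"linear":[0,0,0],"roll":0.9},{"linear":[0,0,0],"roll":0.5},{"linear":[0,0,0],"roll":0.5},{"linear":[0,0,0],"roll":0}]' >/dev/null
python3 -c "
from h import *
to(.548,.081,.12,-2.3)
print(cast('scene',[[309,109.3]],.1397))"
```

```text
yaw -2.09 pos [ 0.4567 -0.2281  0.158 ] F [ 0.7  0.1 -0.5] t 7.2
roll units 0.043
shift units [7.803 2.001 0.959]
[[ 0.42342034 -0.28119414  0.1397    ]]
```

```bash
python3 -m jog '[{"linear":[0.3,0.08,0],"roll":0},{"linear":[0.7,0.18,0],"roll":0},{"linear":[0.9,0.23,0],"roll":0},{"linear":[0.9,0.23,0],"roll":0},{"linear":[0.9,0.23,0],"roll":0},{"linear":[0.9,0.23,0],"roll":0},{"linear":[0.9,0.23,0],"roll":0},{"linear":[0.9,0.23,0],"roll":0},{"linear":[0.7,0.18,0],"roll":0},{"linear":[0.5,0.13,0],"roll":0},{"linear":[0.2,0.05,0],"roll":0},{"linear":[0,0,0],"roll":0.04}]' >/dev/null
python3 -m jog '[{"linear":[0,0,0],"roll":0},{"linear":[0,0,0.3],"roll":0},{"linear":[0,0,0.5],"roll":0},{"linear":[0,0,0.5],"roll":0},{"linear":[0,0,0.3],"roll":0},{"linear":[0,0,0],"roll":0},{"linear":[0,0,0],"roll":0},{"linear":[0,0,0],"roll":0}]'
python3 -c "
from h import *
to(.548,.081,.047,-2.3)
print(cast('scene',[[309,119.2]],.1397))
im=np.vstack([cv2.resize(optics.get_image('scene')[150:310,280:480,::-1],(500,400))])
cv2.imwrite('pics/s3.png',im)"
```

```text
time_s: 8.92
position: [0.5483, 0.0799, 0.0963]
tool_rot: [[0.039, 0.999, 0.001], [0.999, -0.039, -0.0], [-0.0, 0.001, -1.0]]
ft_force: [0.3, 0.2, 0.2]
grip_width: 0.0233
gripper_force: 39.4
yaw -2.25 pos [0.5483 0.0799 0.0963] F [0.3 0.2 0.2] t 8.9
roll units 0.01
shift units [ 0.028 -0.012  1.232]
[[ 0.45743254 -0.22220303  0.1397    ]]
```

View pics/s3.png

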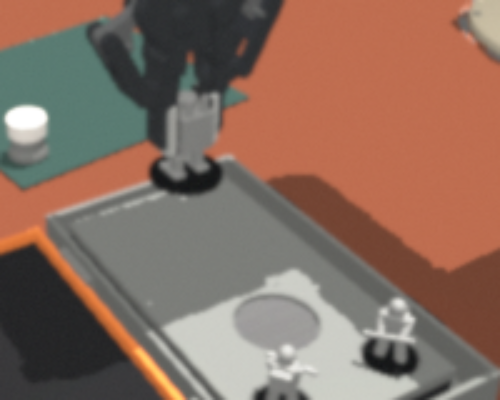

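The walker hangs upright over the bare end, base centre at scene (354.4,218.8). The pocket mouth centre is at scene (390.8,278.8), and the gun points away from the troopers.

```bash
python3 -c "
from h import *
print(cast('scene',[[354.4,218.8]],.0776),cast('scene',[[390.8,278.8]],.024))
print(cast('scene',[[390.8,278.3],[390.8,279.3]],.024))"
python3 -m jog '[{"linear":[0,0,0.3],"roll":0},{"linear":[0,0,0.4],"roll":0},{"linear":[0,0,0.3],"roll":0},{"linear":[0,0,0.1],"roll":0},{"linear":[0,0,0],"roll":0},{"linear":[0,0,0],"roll":0},{"linear":[0,0,0],"roll":0}]'
```

```text
[[0.55058053 0.08616912 0.0776    ]] [[0.55290212 0.18781973 0.024     ]]
[[0.55217085 0.18694037 0.024     ]
 [0.55363114 0.18869638 0.024     ]]
time_s: 9.55
position: [0.5485, 0.0806, 0.0524]
tool_rot: [[0.038, 0.999, 0.002], [0.999, -0.038, -0.0], [-0.0, 0.002, -1.0]]
ft_force: [0.2, 0.1, -1.4]
grip_width: 0.0231
gripper_force: 39.4
```

```bash
python3 -m jog '[{"linear":[0,0,0.04],"roll":0},{"linear":[0,0,0.04],"roll":0},{"linear":[0,0,0.04],"roll":0},{"linear":[0,0,0],"roll":0},{"linear":[0,0,0],"roll":0}]' | egrep 'pos|ft_f'
python3 -m jog '[{"linear":[0,0,0.025],"roll":0},{"linear":[0,0,0.025],"roll":0},{"linear":[0,0,0],"roll":0},{"linear":[0,0,0],"roll":0}]' | egrep 'pos|ft_f'
```

```text
position: [0.548, 0.0807, 0.0466]
ft_force: [1.1, 0.8, 0.0]
position: [0.5481, 0.0807, 0.0448]
ft_force: [0.4, 0.7, 2.8]
```

```bash
python3 -m jog '[{"linear":[0.05,0,0],"roll":0},{"linear":[0.1,0,0],"roll":0},{"linear":[0.1,0,0],"roll":0},{"linear":[0.1,0,0],"roll":0},{"linear":[0.1,0,0],"roll":0},{"linear":[0.1,0,0],"roll":0},{"linear":[0.1,0,0],"roll":0},{"linear":[0.1,0,0],"roll":0},{"linear":[0.1,0,0],"roll":0},{"linear":[0.1,0,0],"roll":0},{"linear":[0.05,0,0],"roll":0},{"linear":[0,0,0],"roll":0}]' | egrep 'pos|ft_f'
python3 -m jog '[{"linear":[0.05,0,0],"roll":0},{"linear":[0.1,0,0],"roll":0},{"linear":[0.1,0,0],"roll":0},{"linear":[0.1,0,0],"roll":0},{"linear":[0.1,0,0],"roll":0},{"linear":[0.1,0,0],"roll":0},{"linear":[0.1,0,0],"roll":0},{"linear":[0.1,0,0],"roll":0},{"linear":[0.1,0,0],"roll":0},{"linear":[0.1,0,0],"roll":0},{"linear":[0.05,0,0],"roll":0},{"linear":[0,0,0],"roll":0}]' | egrep 'pos|ft_f'
```

```text
position: [0.5494, 0.1212, 0.0445]
ft_force: [-0.3, -0.9, 4.4]
position: [0.5509, 0.1611, 0.0445]
ft_force: [-0.1, -0.3, 4.5]
```

```bash
python3 -c "
from h import *
im=optics.get_image('scene')[230:310,330:430,::-1]
cv2.imwrite('pics/s4.png',cv2.resize(im,(750,600),interpolation=cv2.INTER_CUBIC))"
```

```text
(no output)
```

View pics/s4.png

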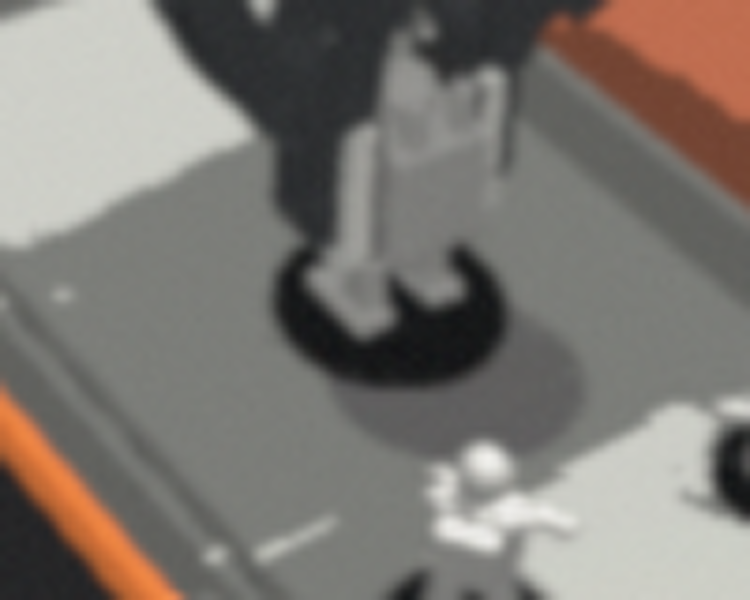

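The base edges are at left 274, right (507,308) and bottom (400,387) in the crop. The pocket rim is at right (586,385) and bottom (465,463), so the pocket lies straight ahead of the base.

```bash
python3 -c "
from h import *
f=lambda p:[330+p[0]/7.5-.43,230+p[1]/7.5-.43]
b,p=cast('scene',[f((400,387)),f((465,463))],.0225)
br,=cast('scene',[f((507,308))],.0245);pr,=cast('scene',[f((586,385))],.0225)
bl,=cast('scene',[f((274,300))],.0245)
print(b,p,p-b);print(br,pr,pr-br, 'base c',(br+bl)/2, np.linalg.norm(br-bl))
d=np.array([.8877,.5473])-b[:2];d/=np.linalg.norm(d);r=np.array([-d[1],d[0]]);r=r if r[0]<0 else -r
print('dir near',d)
print('center diff near',(p-b)[:2]-.00125*d,'right',(pr-br)[:2]-.00125*r)
print('center est', b[:2]-.025*d, p[:2]-.02625*d)
to(.5515,.183,.0445)"
```

```text
[0.56536265 0.18423344 0.0225    ] [0.56842006 0.20839358 0.0225    ] [0.00305741 0.02416014 0.        ]
[0.53265642 0.17892714 0.0245    ] [0.53306188 0.204099   0.0225    ] [ 0.00040546  0.02517185 -0.002     ] base c [0.55246755 0.16473022 0.0245    ] 0.04874561676142053
dir near [0.66391674 0.7478065 ]
center diff near [0.00222752 0.02322538] right [0.00134022 0.02434196]
center est [0.54876473 0.16553828] [0.55099225 0.18876366]
yaw -2.18 pos [0.551  0.161  0.0445] F [-0.9 -0.1  3.7] t 12.3
shift units [ 0.551 -0.007  0.   ]
```

```bash
python3 -m jog '[{"linear":[0.05,0.01,0],"roll":0},{"linear":[0.1,0.01,0],"roll":0},{"linear":[0.1,0,0],"roll":0},{"linear":[0.1,0,0],"roll":0},{"linear":[0.1,0,0],"roll":0},{"linear":[0.05,0,0],"roll":0},{"linear":[0,0,0],"roll":0},{"linear":[0,0,0],"roll":0}]' | egrep 'pos|ft_f'
for i in 1 2 3; do python3 -m jog '[{"linear":[0.025,0,0],"roll":0},{"linear":[0,0,0],"roll":0},{"linear":[0,0,0],"roll":0}]' | egrep 'pos|ft_f'; done
```

```text
position: [0.5526, 0.1809, 0.0445]
ft_force: [0.7, 0.8, 4.5]
position: [0.5526, 0.1815, 0.0445]
ft_force: [-0.2, -0.7, 3.6]
position: [0.5521, 0.1828, 0.044]
ft_force: [-0.2, 0.9, -1.2]
position: [0.5525, 0.1837, 0.0443]
ft_force: [-0.0, -0.4, -0.2]
```

```bash
python3 -m jog '[{"linear":[0,0,0.025],"roll":0},{"linear":[0,0,0.015],"roll":0},{"linear":[0,0,0],"roll":0},{"linear":[0,0,0],"roll":0}]' | egrep 'pos|ft_f'
python3 -m jog '[{"linear":[0,0,0.015],"roll":0},{"linear":[0,0,0],"roll":0},{"linear":[0,0,0],"roll":0}]' | egrep 'pos|ft_f'
```

```text
position: [0.5527, 0.1835, 0.0429]
ft_force: [-0.2, 0.6, -0.4]
position: [0.5527, 0.1836, 0.0424]
ft_force: [0.4, -0.3, 0.1]
```

```bash
python3 -m jog '[{"linear":[0,0,0.015],"roll":0},{"linear":[0,0,0.01],"roll":0},{"linear":[0,0,0],"roll":0},{"linear":[0,0,0],"roll":0}]' | egrep 'pos|ft_f'
python3 -c "
from h import *
im=optics.get_image('scene')[230:310,330:430,::-1]
cv2.imwrite('pics/s5.png',cv2.resize(im,(750,600),interpolation=cv2.INTER_CUBIC))"
```

```text
position: [0.5527, 0.1836, 0.0415]
ft_force: [-1.4, 2.3, 2.3]
```

View pics/s5.png

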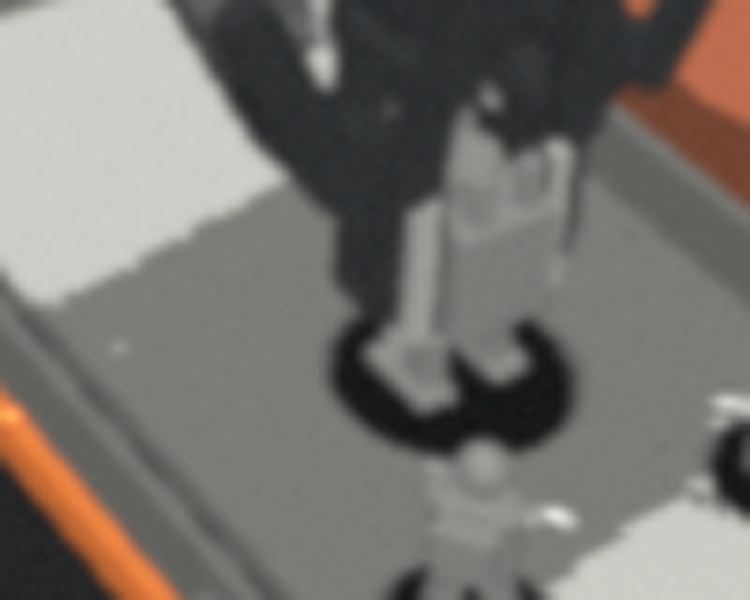

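The base sits flush in the pocket, spanning about (332–572, 320–455) in the crop with no rim gap. Now I release and retreat.

```bash
python3 -m jog '[{"linear":[0,0,0],"roll":0},{"linear":[0,0,0],"roll":0},{"linear":[0,0,0],"roll":0},{"linear":[0,0,0],"roll":0},{"linear":[0,0,0],"roll":0},{"linear":[0,0,0],"roll":0},{"linear":[0,0,0],"roll":0},{"linear":[0,0,0],"roll":0}]' 0.2
python3 -m jog '[{"linear":[0,0,-0.1],"roll":0},{"linear":[0,0,-0.2],"roll":0},{"linear":[0,0,-0.4],"roll":0},{"linear":[0,0,-0.6],"roll":0},{"linear":[0,0,-0.8],"roll":0},{"linear":[0,0,-0.8],"roll":0},{"linear":[0,0,-0.6],"roll":0},{"linear":[0,0,0],"roll":0},{"linear":[0,0,0],"roll":0}]' | egrep 'pos|ft_f|width'
python3 -m jog '[{"linear":[-0.8,0,0],"roll":0},{"linear":[-0.8,0,0],"roll":0},{"linear":[-0.8,0,0],"roll":0},{"linear":[-0.8,0,0],"roll":0},{"linear":[-0.8,0,0],"roll":0},{"linear":[-0.8,0,0],"roll":0},{"linear":[-0.8,0,0],"roll":0},{"linear":[-0.5,0,0],"roll":0},{"linear":[0,0,0],"roll":0},{"linear":[0,0,0],"roll":0}]' | egrep 'pos|ft_f'
python3 -c "
from h import *
im=np.hstack([cv2.resize(optics.get_image('scene')[220:340,320:470,::-1],(400,320),interpolation=cv2.INTER_CUBIC),cv2.resize(optics.get_image('top')[163:243,205:305,::-1],(400,320),interpolation=cv2.INTER_CUBIC)])
cv2.imwrite('pics/s6.png',im)"
```

```text
time_s: 15.4
position: [0.5527, 0.1836, 0.0413]
tool_rot: [[0.038, 0.999, -0.0], [0.999, -0.038, 0.0], [0.0, -0.0, -1.0]]
ft_force: [0.5, -0.0, 0.9]
grip_width: 0.0511
gripper_force: 0.0
position: [0.553, 0.1836, 0.1831]
ft_force: [0.6, -0.1, -0.3]
grip_width: 0.0514
position: [0.5428, -0.0608, 0.1803]
ft_force: [1.0, 0.2, 0.1]
```

View pics/s6.png

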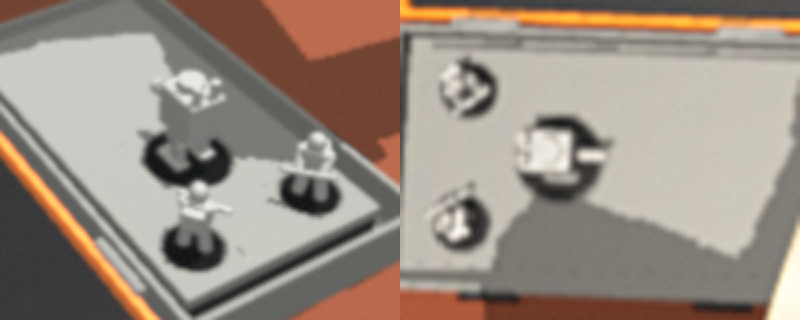

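The walker stands upright with its base in the pocket, at about (187,155) on the left and (558,157) on the right. Both troopers are in place and the gripper is clear.

```bash
python3 -c "
from rig import env
print(env.close_job())"
```

```text
the job is handed in; nothing more can be done
None
```

The walker was slid along the tray into the large pocket and stands free there with its base down; both troopers are still in place, the gripper is clear, and I handed the job in at about 17 s of the 64 s allowed.

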